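Build the bean-grading screen stack on the sample shaker

TASK

First swing the orange-handled hold-down lid of the wooden caddy over past vertical so that it stays open. Then build the grading stack on the catch pan of the blue shaker, taking the parts from wherever they lie (one of them is in the caddy): the yellow fine screen first, then the green medium screen, then the red coarse screen, and last the steel cover, each fully seated in the one below. Set every part down rather than dropping it, and do not disturb the amber jar and the white bowl.

Things in the scene. Friction and masses are not known exactly. Their poses are not given: they have to be found in the camera images.
- fine: Yellow screen, the finest. Steel ring, outside 110 mm, inside 102, height 50; yellow grip bar 12 mm wide across the middle along body x, 26 to 40 mm above the origin (10 below the rim); floor (3.4 mm holes) 12 mm above it. Below: tapered foot 8 mm deep, 88 mm across at the bottom, 97 at its top; it sinks into the rim below with 2.5 mm play all round. 0.25 kg. Origin: centre of underside, z up.
- medium: Green screen, medium. Steel ring, outside 110 mm, inside 102, height 50; green grip bar 12 mm wide across the middle along body x, 26 to 40 mm above the origin (10 below the rim); floor (6 mm holes) 12 mm above it. Below: tapered foot 8 mm deep, 88 mm across at the bottom, 97 at its top; it sinks into the rim below with 2.5 mm play all round. 0.25 kg. Origin: centre of underside, z up.
- coarse: Red screen, the coarsest. Steel ring, outside 110 mm, inside 102, height 50; red grip bar 12 mm wide across the middle along body x, 26 to 40 mm above the origin (10 below the rim); floor (10 mm holes) 12 mm above it. Below: tapered foot 8 mm deep, 88 mm across at the bottom, 97 at its top; it sinks into the rim below with 2.5 mm play all round. 0.25 kg. Origin: centre of underside, z up.
- cover: Steel cover for the stack: a disc 110 mm across whose upper face is 14 mm above the origin, with a black round knob in the middle, 28 mm across, from 14 to 44 mm above the origin. Same tapered foot below as the screens (8 mm deep). About 0.2 kg. Origin: centre of the underside; z up.
- shaker: Low blue machine 170 x 170 mm, fixed, with a round steel catch pan fixed in the middle of its top: outside 110 mm, inside 102, rim 70 mm and inner floor 44 mm above the table. Fully seated, the fine screen's origin is 62 mm above the shaker's origin; each further part's origin is 42 mm above that of the part below. Origin: on the table under the pan's centre, z up.
- caddy: Light wooden square pocket, fixed, 140 mm outside, 124 inside, walls 50 mm high, no floor: the part in it (at each start any one of the screens or the cover) stands on the table, in the middle, turned any way. Origin: centre of the pocket, on the table; x points to the hinge side, away from the robot, y along the hinge, z up.
- caddy_lid (a joint): Lid angle, rad: 0 shut (start), 1.57 vertical, stop 2.1. Lid: aluminium frame 140 x 140 x 5 mm, 84 mm square window showing the part below, 0.16 kg. Free hinge along the caddy's y axis, 74 mm in +x of the caddy's origin, 55 mm above the table. Let go, it falls shut below vertical and falls open to the stop and stays when past it.
- lid_bar (a point): Middle of the lid's orange handle bar: 10 mm thick, parallel to the hinge and 189 mm from it, 88 mm free between its side rods, 40 mm free to the frame's front edge. Shut, it is 115 mm in -x of the caddy's origin, 57 mm above the table. Pinched from above, it turns in the grip as the lid swings. Axes: the lid's; y along the bar, x to the hinge.
- jar: Bystander: amber glass jar with white lid, 66 mm across, 110 mm tall, loose; leave alone. Origin: centre of the underside.
- bowl: Bystander: white cupping bowl, 90 mm across, 60 mm high, loose; leave alone. Origin: centre of the underside.
Mind the look-alikes: they are no part of the job. What is shaped like the fine but purple is not meant. Leave any turquoise look-alike of the medium alone.

How it is judged:
On the way, in this order (a step that is already met when the one before it is completed fails the run):
1. the caddy's lid is past vertical (value of joint caddy_lid above 1.65 rad), for 0.2 s.
2. the fine is fully seated on the shaker (horizontal distance between fine and shaker below 0.006 m and z of fine in the frame of shaker between 0.058 and 0.066 m and angle between fine's own z axis and vertical below 0.08 rad), for 0.2 s.
3. the medium is fully seated on the fine (horizontal distance between medium and fine below 0.006 m and z of medium in the frame of fine between 0.038 and 0.046 m and angle between medium's own z axis and vertical below 0.08 rad), for 0.2 s.
4. the coarse is fully seated on the medium (horizontal distance between coarse and medium below 0.006 m and z of coarse in the frame of medium between 0.038 and 0.046 m and angle between coarse's own z axis and vertical below 0.08 rad), for 0.2 s.
5. the cover is fully seated on the coarse (horizontal distance between cover and coarse below 0.006 m and z of cover in the frame of coarse between 0.038 and 0.046 m and angle between cover's own z axis and vertical below 0.08 rad), for 0.2 s.
At the end, for the whole second after the job is handed in: The lid stands open past vertical (over 1.65 rad); fine screen in the shaker's catch pan, medium on fine, coarse on medium, cover on coarse, each within 6 mm of the axis of the one below, within 4 mm of its fully seated height and within 0.08 rad of level; all released and at rest (all of step 2 and all of step 3 and all of step 4 and all of step 5 and value of joint caddy_lid above 1.65 rad and linear speed of each of fine, medium, coarse, cover below 0.02 m/s and angular speed of each of fine, medium, coarse, cover below 0.2 rad/s); the robot touches nothing.
It fails at once if the jar was moved (distance of jar from where it was at the start of the episode above 0.02 m).
It fails at once if the bowl was moved (distance of bowl from where it was at the start of the episode above 0.02 m).
It fails at once if a screen or the cover was dropped onto the stack (fell unheld faster than 0.45 m/s) ((linear speed of fine above 0.45 m/s and contact force between the fingers and fine below 0.2 N and horizontal distance between fine and shaker below 0.05 m) or (linear speed of medium above 0.45 m/s and contact force between the fingers and medium below 0.2 N and horizontal distance between medium and shaker below 0.05 m) or (linear speed of coarse above 0.45 m/s and contact force between the fingers and coarse below 0.2 N and horizontal distance between coarse and shaker below 0.05 m) or (linear speed of cover above 0.45 m/s and contact force between the fingers and cover below 0.2 N and horizontal distance between cover and shaker below 0.05 m)).
It also fails if it takes over 128 s, if anything falls off the work surface, if the arm or the gripper's body presses on something with over 40 N, if the wrist force passes 120 N, or if a joint passes its speed limit or range.

ROBOT

A 6-joint arm with a two-finger parallel gripper is mounted at the origin on the work surface. World frame = base frame: x ahead of the robot, y to its left, z up, the work surface at z = 0. Lengths are in m, angles in rad, forces in N, time in s.
With the tool pointing down it reaches from about 0.35 to 0.975 m from the base axis. Payload 7.1 kg.
Tool frame: the origin (TCP) lies midway between the tips of the shut fingers; the grasp point (between the pads) lies 19 mm behind it; z points along the fingers, x is the direction in which the jaws open and shut, and the axes are right-handed (so a half turn about z gives the same grasp; the last joint's range is limited). The gripper opens to 88 mm and grips with 3 to 60 N. Pads are 20 mm wide; open, the fingers measure 115 mm over their backs; the gripper's body (75 mm by 178 mm) begins 61 mm behind the grasp point.
Start: joints at [1.141, 0.423, 1.63, -0, 1.089, -0.019], TCP at [0.25, 0.573, 0.202] pointing down, gripper open.
Joint ranges: [-3, 3], [-0.9, 2.11], [0.09, 2.58], [-1.31, 4.45], [0.11, 2.69], [-2.54, 2.54]. Speed limits (rad/s): [2.39, 2.39, 3.01, 3.14, 3.14, 3.14].

INTERFACE

Orientations are given as a unit quaternion [w, x, y, z].
In Python, from station import move_pose, movel, movej, command_gripper, wait, inverse_kinematics, read_camera, camera_info, MotionError, job_done, get_time, get_joint_pos, get_qvel, get_effort, get_tcp_pos, get_ee_rot, get_ft_force, get_ft_torque, get_grip_width gives the robot as it stands. Calls block until the motion is done:
- move_pose(position, orientation): joint-space move of the TCP to a pose.
- movel(position, frame=None, v=0.15, until_force=None): straight line of the TCP; frame=None keeps the orientation; v is the mean speed in m/s. With until_force (N) it stops when the force on the tool has changed by that much, and returns True; else False.
- movej(angles): joint-space move.
- command_gripper(opening): opening from 0.0 (shut) to 1.0 (fully open); the grip force is fixed at half the most; returns when the fingers have stopped.
- wait(seconds).
- inverse_kinematics(position, orientation): joint angles nearest the present ones, or None.
- read_camera(name): name is "scene" or "top" or "wrist"; returns the picture (384x512x3 uint8, red, green, blue); there is no depth.
- camera_info(name): a dict with "intrinsics" (3x3 intrinsics, pixels), "T" (4x4, takes a point from camera to world coordinates); the wrist camera has in their place "tool_from_camera" (4x4, takes a point from camera to tool coordinates, whose origin is the TCP and whose axes are the tool frame's). Camera axes: x right, y up, looking along -z (the intrinsics and any distortion apply to the point x, -y, -z); pixel columns grow to the right and rows downward; lengths in m; the calibration is good to about 2 mm. A picture is of the moment at which its call begins: read the wrist's pose just before it. camera_info takes no time and is no camera call.
A pose or a line that the arm cannot do raises MotionError and nothing moves.
- job_done(): hands the job in, once; it reports no verdict.
Readings, each from a call of its own:
- get_time(): time.
- get_joint_pos(): joint angles.
- get_qvel(): joint speeds.
- get_effort(): joint torques, N m.
- get_tcp_pos(): TCP position.
- get_ee_rot(): TCP orientation.
- get_ft_force(): force on the tool from outside, world axes, zero at the start.
- get_ft_torque(): the same for the moment, N m.
- get_grip_width(): opening from 0.0 (shut) to 1.0 (fully open).
Only numpy, scipy, OpenCV 4.12 (cv2) and the standard library are available. Lean on these libraries where they do the work, as an engineer would, in place of code of your own. Each camera call takes 0.05 s, during which the arm holds its last target. There are 200 camera calls.

## Working session

There is one attempt and no reset: what is moved stays moved. The work goes in short steps, each a Python script; the robot and the scene stay as the last script left them, time stands still between calls to the robot, and variables do not carry over. Pictures are saved under pics/ and viewed, about 12 in all and at most 16, crops included, and the job is handed in when it is done.

```bash
mkdir -p pics; ls; python3 - <<'E'
from station import *
import cv2
for n in("scene","top"):
    cv2.imwrite(f"pics/{n}0.png",cv2.resize(read_camera(n)[...,::-1],(800,600),interpolation=cv2.INTER_CUBIC)); 
    print(n,camera_info(n))
print(camera_info("wrist"),get_time())
E
```

```text
pics
scene {'intrinsics': array([[399.03889152,   0.        , 256.54484695],
       [  0.        , 399.03889152, 192.59085372],
       [  0.        ,   0.        ,   1.        ]]), 'T': array([[-0.86877376, -0.35377807,  0.34651584,  1.00784424],
       [ 0.49508991, -0.60514554,  0.62344595,  0.71751773],
       [-0.01086899,  0.71318998,  0.70088652,  0.99864035],
       [ 0.        ,  0.        ,  0.        ,  1.        ]])}
top {'intrinsics': array([[475.18419829,   0.        , 260.04498885],
       [  0.        , 475.18419829, 192.61760985],
       [  0.        ,   0.        ,   1.        ]]), 'T': array([[-0.01420654,  0.99276279, -0.11924859,  0.40363013],
       [-0.99988086, -0.01338488,  0.00768848, -0.06131404],
       [ 0.00603671,  0.1193436 ,  0.99283466,  1.39516518],
       [ 0.        ,  0.        ,  0.        ,  1.        ]])}
{'intrinsics': array([[341.74977352,   0.        , 262.56979785],
       [  0.        , 341.74977352, 192.72837856],
       [  0.        ,   0.        ,   1.        ]]), 'tool_from_camera': array([[ 9.99999065e-01, -1.25507406e-03,  5.42788441e-04,
        -6.34460674e-04],
       [-1.02985519e-03, -9.52396760e-01, -3.04859560e-01,
        -8.40302805e-02],
       [ 8.99571278e-04,  3.04858716e-01, -9.52397162e-01,
        -1.83544579e-01],
       [ 0.00000000e+00,  0.00000000e+00,  0.00000000e+00,
         1.00000000e+00]])} 0.1
```

View pics/top0.png

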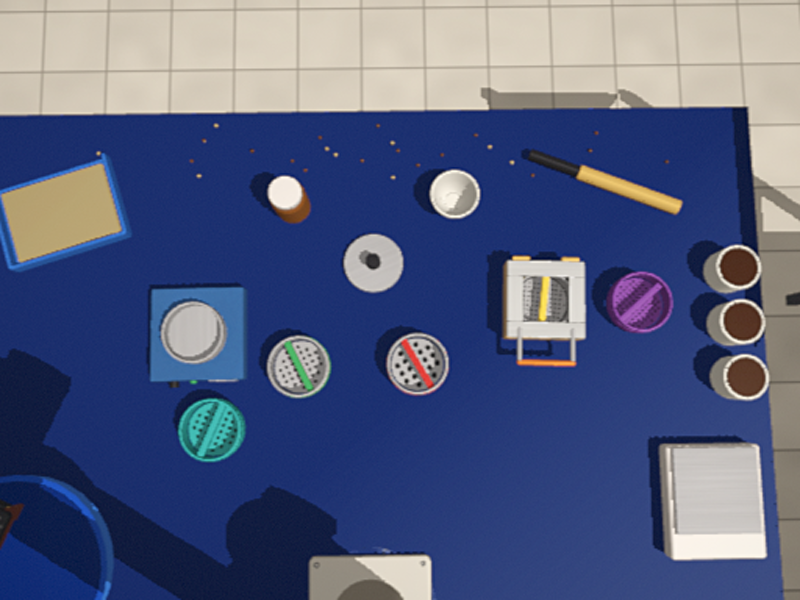

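View pics/scene0.png

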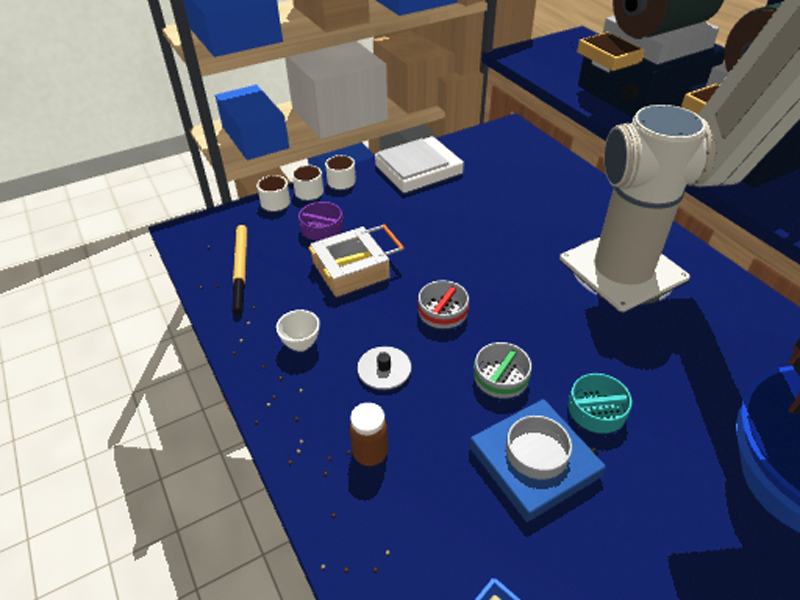

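Candidates (800×600 top view):
- yellow fine (545,297), in the caddy, against purple look-alike (640,302)
- green medium (298,366), against turquoise look-alike (212,430)
- red coarse (417,363), cover (373,262), pan (193,332), lid bar (547,363)
- bystanders: jar (288,195), bowl (455,193)

I choose yellow, green and red by colour.

```bash
cat > h.py <<'E'
from station import *
import numpy as np, cv2
from scipy.spatial.transform import Rotation as R
def quat(yaw):   # tool down, tool x at world angle yaw
    r=R.from_euler('z',yaw)*R.from_matrix(np.diag([1,-1,-1.])); q=r.as_quat(); return np.array([q[3],*q[:3]])
def wristT():
    q=get_ee_rot(); T=np.eye(4); T[:3,:3]=R.from_quat([q[1],q[2],q[3],q[0]]).as_matrix(); T[:3,3]=get_tcp_pos()
    return T@camera_info("wrist")["tool_from_camera"]
def p2w(uv,z,K,T):  # pixels -> world at height z
    uv=np.atleast_2d(np.asarray(uv,float)); d=np.c_[(uv[:,0]-K[0,2])/K[0,0],-(uv[:,1]-K[1,2])/K[1,1],-np.ones(len(uv))]@T[:3,:3].T
    c=T[:3,3]; return (c+d*((z-c[2])/d[:,2])[:,None])[:,:2]
RNG={'fine':((22,110,90),(36,255,255)),'medium':((50,110,60),(75,255,255)),'coarse':((0,130,90),(6,255,255)),'orange':((6,150,90),(17,255,255))}
def mask(img,name):
    return cv2.inRange(cv2.cvtColor(img,cv2.COLOR_RGB2HSV),*map(np.array,RNG[name]))
def bar(img,name,z,K,T):  # centre and long-axis yaw of a coloured bar, world
    m=mask(img,name); n,l,s,c=cv2.connectedComponentsWithStats(m); i=1+np.argmax(s[1:,4])
    (cx,cy),_,_=r=cv2.minAreaRect(np.argwhere(l==i)[:,::-1].astype(np.float32)); 
    b=p2w(cv2.boxPoints(r),z,K,T); e=[b[1]-b[0],b[2]-b[1]]; e=max(e,key=np.linalg.norm)
    return b.mean(0),np.arctan2(e[1],e[0])%np.pi,[np.linalg.norm(b[1]-b[0]),np.linalg.norm(b[2]-b[1])],(cx,cy)
def cam(n):
    if n=="wrist": T=wristT(); 
    i=camera_info(n); return read_camera(n),i["intrinsics"],(T if n=="wrist" else i["T"])
E
python3 - <<'E'
from h import *
img,K,T=cam("top")
for n,z in(('fine',.04),('medium',.04),('coarse',.04),('orange',.062)): print(n,*bar(img,n,z,K,T))
s=1.5625
for n,u,v,z in(('pan',193,332,.07),('cover',373,262,.014),('cadTL',506,261,.057),('cadTR',584,263,.057),('jar',286,188,.11),('bowl',455,190,.06)): print(n,p2w((u/s,v/s),z,K,T))
w=img[170:270,80:300]; cv2.imwrite("pics/crop1.png",cv2.resize(img[155:245,85:385][...,::-1],(800,240),interpolation=cv2.INTER_CUBIC))
E
```

```text
fine [ 0.56804064 -0.32371286] 3.0298572590962163 [np.float64(0.08220153699709441), np.float64(0.013500329371953492)] (347.58233642578125, 190.92941284179688)
medium [0.45071174 0.12772663] 0.47952055825407847 [np.float64(0.012137037269229663), np.float64(0.09569696559746718)] (190.40554809570312, 234.0491180419922)
coarse [ 0.452685   -0.08951021] 0.5258507159643044 [np.float64(0.01224062677323149), np.float64(0.0982759806849084)] (266.8676452636719, 232.27943420410156)
orange [0.73503704 0.13309442] 2.0135277123635316 [np.float64(0.06042655052875778), np.float64(0.04404879119140924)] (187.75, 134.25)
pan [[0.51212093 0.31009052]]
cover [[ 0.64433863 -0.01025589]]
cadTL [[ 0.63549878 -0.25498701]]
cadTR [[ 0.62991344 -0.39766125]]
jar [[0.76270279 0.13931196]]
bowl [[ 0.76898207 -0.16439677]]
```

View pics/crop1.png

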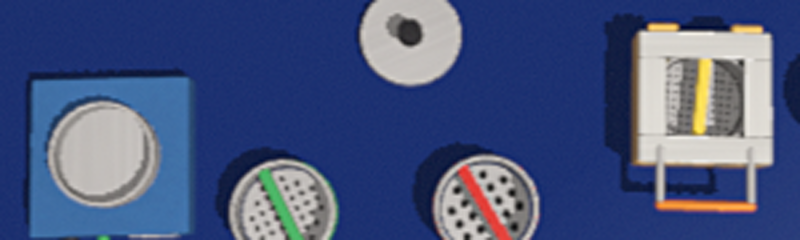

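The crop shows the yellow bar under the lid window, plain green and red bars, the pan, and the orange bar at about (706,205) in the crop. The code mistook the jar for the handle. Next I hover over the lid bar and look with the wrist camera.

```bash
python3 - <<'E'
from h import *
print(get_ee_rot(), get_ft_force())
for y in(0,np.pi): print(y,inverse_kinematics([.453,-.32,.30],quat(y-.04)))
print(inverse_kinematics([.73,-.33,.22],quat(-.04)))
y=-.04 if inverse_kinematics([.453,-.32,.30],quat(-.04)) is not None else np.pi-.04
move_pose([.48,-.37,.26],quat(y)); print(get_time(),get_joint_pos())
img,K,T=cam("wrist"); cv2.imwrite("pics/w1.png",cv2.resize(img[...,::-1],(800,600),interpolation=cv2.INTER_CUBIC))
print(bar(img,'orange',.062,K,T)); print(bar(img,'fine',.04,K,T))
E
```

```text
[ 3.11965587e-04  8.36446921e-01  5.48047635e-01 -4.90863387e-04] [ 0.20418582 -1.15236456 -0.82608268]
0 [-6.36467124e-01  2.17369255e-01  1.68586969e+00 -4.44089210e-16
  1.23835371e+00 -5.96467124e-01]
3.141592653589793 None
[-4.39416053e-01  6.77085726e-01  1.15590393e+00 -4.44089210e-16
  1.30860299e+00 -3.99416053e-01]
3.5417 [-6.75274599e-01  3.35380137e-01  1.61920678e+00  1.34961948e-04
  1.18708642e+00 -6.36327982e-01]
(array([ 0.45137395, -0.32269816]), np.float64(1.5444539726893927), [np.float64(0.009123728926365775), np.float64(0.10229719435598447)], (234.41891479492188, 117.48649597167969))
(array([ 0.76656964, -0.49830033]), np.float64(1.19613981663136), [np.float64(0.14387897298192937), np.float64(0.015521180509951583)], (486.8382568359375, 243.10296630859375))
```

View pics/w1.png

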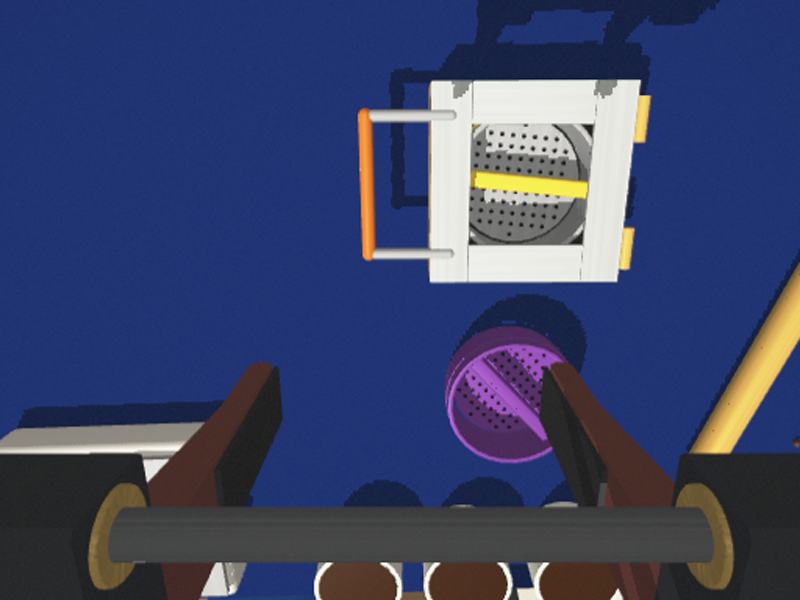

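Wrist view: orange bar from (364,112) to (368,258), with clear space around it, and the yellow screen under the window. I can pinch the bar and swing the lid.

```bash
python3 - <<'E'
from h import *
yaw=-.0264; q=quat(yaw); d=np.array([np.cos(yaw),np.sin(yaw)]); b=np.array([.4514,-.3227]); h=b+.189*d
command_gripper(.4); move_pose([*b,.12],q); movel([*b,.038],v=.1); command_gripper(0)
print(get_grip_width()*88, get_tcp_pos(),get_time())
f=[]
for t in np.linspace(0,2.05,16)[1:]:
    p=h-.189*np.cos(t)*d; movel([*p,.055-.017+.002*np.cos(t)+.189*np.sin(t)],v=.13); f.append(np.round(get_ft_force(),1).tolist())
print(f,get_grip_width()*88)
command_gripper(.4); p=get_tcp_pos(); movel([p[0],p[1],p[2]+.08],v=.15)
# look at fine from hover
yb=3.03-np.pi/2
for y in (yb,yb-np.pi):
    j=inverse_kinematics([.568,-.33,.25],quat(y)); print(y,j)
print(get_time())
E
```

```text
6.660074484904426 [ 0.45120454 -0.32275807  0.03813248] 6.7333
[[0.2, -0.3, -0.6], [-0.3, 0.2, -0.4], [0.7, -0.0, -0.3], [-0.5, -0.2, -0.1], [-0.6, 0.6, -0.4], [-0.6, 1.1, 0.4], [0.1, 0.6, 0.7], [0.1, -0.4, -1.0], [-0.3, 0.5, 0.3], [-0.7, -0.1, 0.5], [-0.1, 0.4, 0.6], [-0.6, 1.5, 0.8], [-1.0, -0.3, -0.3], [-0.4, 0.2, 0.8], [-0.4, 0.5, -1.0]] 0.3271723278221733
1.4592036732051032 [-5.44437465e-01  4.23229657e-01  1.51160956e+00 -4.44089210e-16
  1.20675343e+00 -2.00364114e+00]
-1.6823889803846899 [-5.44437465e-01  4.23229657e-01  1.51160956e+00 -4.44089210e-16
  1.20675343e+00  1.13795152e+00]
13.4
```

```bash
python3 - <<'E'
from h import *
print(get_grip_width(),get_tcp_pos())
img,K,T=cam("scene"); cv2.imwrite("pics/s2.png",cv2.resize(img[60:260,150:450][...,::-1],(800,533),interpolation=cv2.INTER_CUBIC))
E
```

```text
0.4010650532383424 [ 0.72702481 -0.32976368  0.28390288]
```

View pics/s2.png

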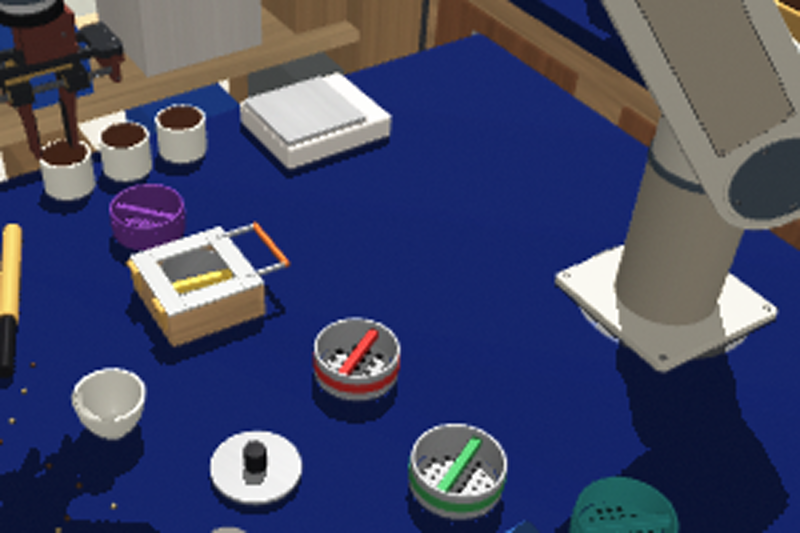

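The lid is still shut, with the bar at (270,245). The pinch read 6.7 mm and slipped out somewhere. I retry with checks.

```bash
python3 - <<'E'
from h import *
yaw=-.0264; q=quat(yaw); d=np.array([np.cos(yaw),np.sin(yaw)]); b=np.array([.4514,-.3227])
move_pose([*b,.12],q); img,K,T=cam("wrist"); print(bar(img,'orange',.062,K,T)); movel([*b,.038],v=.1); a=cam("wrist")[0]
command_gripper(0); print(get_grip_width()*88); wait(.3); print(get_grip_width()*88)
c=cam("wrist")[0]
p=get_tcp_pos(); movel(p+[0.0005,0,.02],v=.05); print(get_grip_width()*88,get_ft_force(),get_tcp_pos())
e=cam("wrist")[0]
cv2.imwrite("pics/w3.png",cv2.resize(np.vstack([np.hstack([a,c]),np.hstack([e,img])])[...,::-1],(800,600)))
E
```

```text
(array([ 0.45142735, -0.32182122]), np.float64(1.5379256835545059), [np.float64(0.10380449326948116), np.float64(0.009115267604217455)], (260.5, 193.99998474121094))
6.553018502362626
7.198712208274968
0.718478146397682 [-0.54272795 -0.40951678 -0.49899225] [ 0.45190454 -0.32261516  0.05835816]
```

View pics/w3.png

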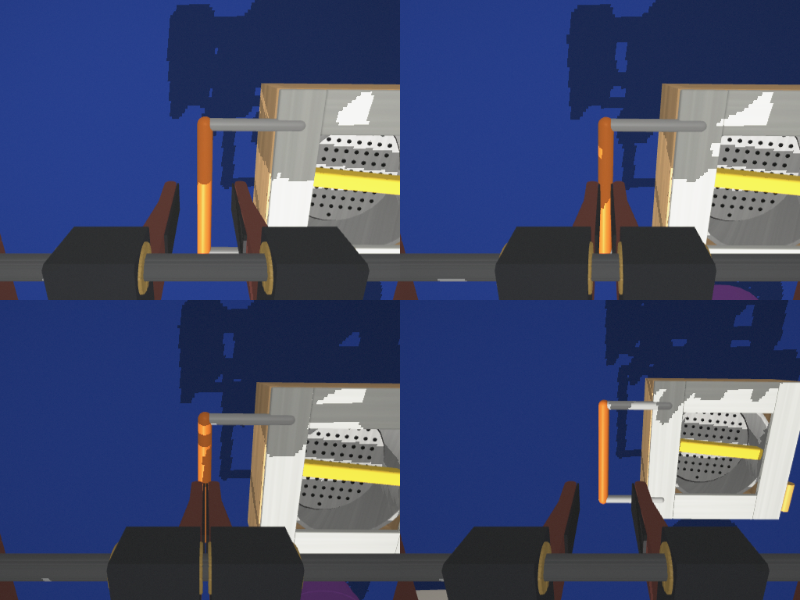

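Pictures: the fingers straddle the bar (frame 2) but come up empty after 20 mm (frame 3). The 7 mm width suggests the bar isn't held at its full diameter, so I probe the width against depth.

```bash
python3 - <<'E'
from h import *
b=np.array([.4514,-.3227])
command_gripper(.4)
for z in (.032,.045):
    movel([*b,z],v=.08); f0=np.array(get_ft_force()); command_gripper(0); wait(.2)
    print(z,get_grip_width()*88,get_ft_force()-f0)
    p=get_tcp_pos()
    for k in range(1,6):
        movel(p+[0,0,.003*k],v=.03); print(k,round(get_grip_width()*88,2),np.round(get_ft_force()-f0,1))
    command_gripper(.4)
E
```

```text
0.032 9.068232699672247 [-3.97489949 -1.63840747  5.22720311]
1 9.14 [-1.2 -1.1 -0.9]
2 8.82 [ 0.8 -0.9 -1.6]
3 8.79 [ 1.4 -1.1 -0.8]
4 9.01 [ 2.7 -0.  -2. ]
5 9.33 [ 6.2  1.4 -1.4]
0.045 0.5167066820009777 [-0.48589276 -1.17574528  0.52070708]
1 0.52 [-0.5 -1.   1. ]
2 0.69 [1.3 0.3 0.6]
3 0.45 [ 0.8 -0.4  0. ]
4 0.54 [-0.1 -0.8  1.4]
5 0.4 [ 0.9 -0.9  1. ]
```

```bash
python3 - <<'E'
from h import *
q=get_tcp_pos(); movel([q[0],q[1],.12],v=.15)
iw,Kw,Tw=cam("wrist"); i,K,T=cam("scene"); t,Kt,Tt=cam("top")
def big(img,roi=None):
    m=mask(img,'orange')
    if roi: k=np.zeros_like(m); k[roi[0]:roi[1],roi[2]:roi[3]]=1; m=m*k
    p=np.argwhere(m>0); return p[:,::-1].min(0)/2+p[:,::-1].max(0)/2, len(p)
cw=bar(iw,'orange',.05,Kw,Tw)[3]; cs,n=big(i,(140,165,235,265)); ct,n2=big(t,(225,240,325,375)); print(cw,cs,n,ct,n2)
for z in(.035,.04,.045,.05,.057,.062): print(z,p2w(cw,z,Kw,Tw),p2w(cs,z,K,T),p2w(ct,z,Kt,Tt))
move_pose([.42,-.22,.06],quat(-.026)); command_gripper(0)
print(movel([.42,-.22,-.005],v=.03,until_force=4),get_tcp_pos(),get_ft_force()); movel([.42,-.22,.1]); command_gripper(.4)
E
```

```text
(262.5, 195.5) [251.  151.5] 41 [337.5 231.5] 42
0.035 [[ 0.45106133 -0.32758279]] [[ 0.43811381 -0.34650454]] [[ 0.45210856 -0.29159028]]
0.04 [[ 0.45110232 -0.32593468]] [[ 0.44106994 -0.34098369]] [[ 0.45193036 -0.29074378]]
0.045 [[ 0.4511433  -0.32428656]] [[ 0.44402608 -0.33546284]] [[ 0.45175215 -0.28989728]]
0.05 [[ 0.45118429 -0.32263845]] [[ 0.44698222 -0.329942  ]] [[ 0.45157394 -0.28905077]]
0.057 [[ 0.45124167 -0.3203311 ]] [[ 0.45112081 -0.32221281]] [[ 0.45132445 -0.28786567]]
0.062 [[ 0.45128266 -0.31868299]] [[ 0.45407694 -0.31669196]] [[ 0.45114624 -0.28701917]]
False [ 0.42007325 -0.22005427 -0.00488451] [-0.61963405 -0.00168215 -0.20712713]
```

Cameras confirm the bar at z≈57 mm, but the "TCP" reached −5 mm without touching the table, so the real tips are higher than reported. I touch off to get the offset.

```bash
python3 - <<'E'
from h import *
p=get_tcp_pos(); command_gripper(0); movel([.42,-.22,.0],v=.1); print(movel([.42,-.22,-.03],v=.02,until_force=4),get_tcp_pos(),get_ft_force()); print(get_joint_pos())
a=cam("wrist")[0]; movel([.42,-.22,.1]); command_gripper(.4); movel([.42,-.22,.0],v=.1)
print(movel([.42,-.22,-.03],v=.02,until_force=4),get_tcp_pos(),get_ft_force()); movel([.42,-.22,.1])
i,K,T=cam("scene")
E
```

```text
True [ 0.4199613  -0.21998989 -0.0207404 ] [-0.07396213  0.03442903  6.70239372]
[-5.07627610e-01  6.03315419e-01  2.05953300e+00 -2.46536671e-05
  4.79155922e-01 -4.81614793e-01]
True [ 0.4199423  -0.21997211 -0.02075447] [-0.19505447 -0.5230418   7.00978228]
```

The fingertips sit about 20 mm behind the reported TCP (contact at −20.7 mm, both shut and part-open). I use that offset from here on and redo the lid swing.

```bash
cat >> h.py <<'E'
TIP=.020  # real tips lie this far behind the reported TCP
E
python3 - <<'E'
from h import *
yaw=-.03; q=quat(yaw); d=np.array([np.cos(yaw),np.sin(yaw)]); b=np.array([.4513,-.3215]); h=b+.189*d
command_gripper(.4); move_pose([*b,.10],q); o=TIP+.012; movel([*b,.057-o],v=.1); command_gripper(0)
print(get_grip_width()*88, get_tcp_pos(),get_time())
f=[]
for t in np.linspace(0,2.03,17)[1:]:
    p=h-.189*np.cos(t)*d; movel([*p,.055-o+.002*np.cos(t)+.189*np.sin(t)],v=.12); f.append((*np.round(get_ft_force(),0).tolist(),round(get_grip_width()*88,1)))
print(f)
command_gripper(.4); p=get_tcp_pos(); movel([p[0],p[1],p[2]+.08],v=.15)
yb=1.459-np.pi
move_pose([.568,-.25,.23],quat(yb)); print(get_tcp_pos(),get_joint_pos())
img,K,T=cam("wrist"); cv2.imwrite("pics/w4.png",cv2.resize(img[...,::-1],(640,480))); print(bar(img,'fine',.04,K,T),get_time())
E
```

```text
8.95896232693164 [ 0.4512121  -0.32160751  0.0252713 ] 39.85
[(-0.0, -2.0, -2.0, 9.2), (1.0, -1.0, -1.0, 8.9), (1.0, -2.0, -2.0, 9.6), (1.0, -1.0, -2.0, 9.2), (-3.0, -1.0, -0.0, 9.2), (-6.0, -1.0, 4.0, 8.8), (-9.0, -1.0, 9.0, 8.9), (-6.0, -1.0, 10.0, 8.9), (-5.0, -0.0, 10.0, 9.3), (-5.0, -1.0, 10.0, 9.2), (-2.0, -3.0, 9.0, 9.4), (-1.0, -2.0, 8.0, 9.2), (0.0, -4.0, 7.0, 9.2), (1.0, -4.0, 5.0, 9.4), (2.0, -5.0, 3.0, 9.2), (1.0, -7.0, 2.0, 9.3)]
[ 0.56822673 -0.25010699  0.22974647] [-4.33799891e-01  3.87491328e-01  1.61496035e+00 -9.35291659e-06
  1.13930689e+00  1.24795772e+00]
(array([ 0.56568131, -0.32573846]), np.float64(3.0037120956703856), [np.float64(0.09981534154869791), np.float64(0.013346464461911265)], (329.6793518066406, 155.84829711914062)) 48.2667
```

View pics/w4.png

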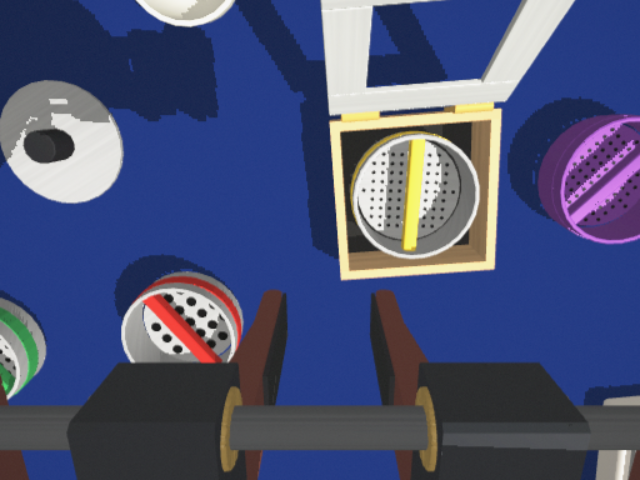

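The lid is open and the yellow screen is clear in the caddy. I pick it up and, with no travel cost, enlarge the fixed-camera views of the pan for its centre.

```bash
cat >> h.py <<'E'
def pick(c,yaw,ztip,op=.45,vz=.12):
    command_gripper(op) if abs(get_grip_width()-op)>.04 else 0
    q=quat(yaw); move_pose([*c,ztip-TIP+.07],q); movel([*c,ztip-TIP],v=vz); command_gripper(0); w=get_grip_width()*88
    movel([*c,.16],v=.2); print("pick w",w,get_grip_width()*88,get_time())
E
python3 - <<'E'
from h import *
pick([.5657,-.3257],3.004-np.pi/2-np.pi,.019)
t=cam("top")[0]; i=cam("scene")[0]
a=cv2.resize(t[180:250,85:165],(560,490),interpolation=cv2.INTER_CUBIC)   # x7
b=cv2.resize(i[255:335,310:370],(360,480),interpolation=cv2.INTER_CUBIC)   # x6
cv2.imwrite("pics/panT.png",a[...,::-1]); 
cv2.imwrite("pics/panS.png",b[...,::-1])
c=np.zeros((490,800,3),np.uint8); c[:,:560]=a; c[:320,560:]=cv2.resize(b,(240,320)); cv2.imwrite("pics/pan.png",c[...,::-1])
E
```

```text
pick w 12.014469328221745 11.758616189948368 51.5583
```

View pics/pan.png

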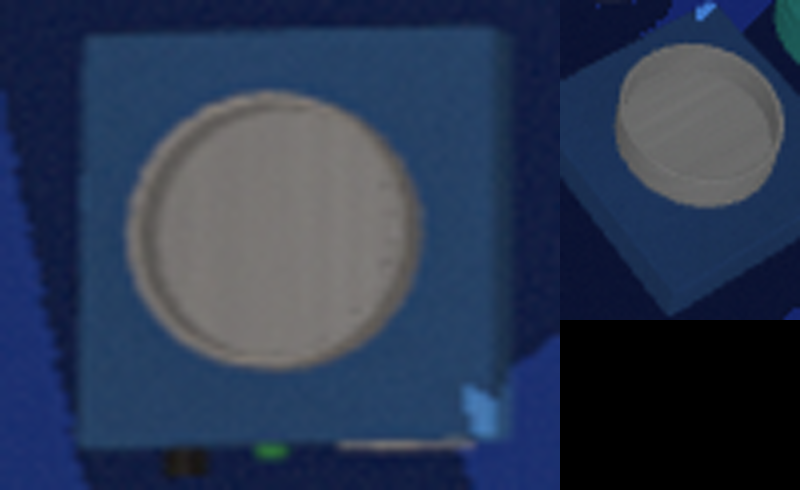

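```bash
cat > pan.py <<'E'
from h import *
from scipy.optimize import minimize
th=np.linspace(0,2*np.pi,90)
def proj(P,K,T):
    c=(P-T[:3,3])@T[:3,:3]; return np.c_[K[0,2]+K[0,0]*c[:,0]/-c[:,2],K[1,2]-K[1,1]*c[:,1]/-c[:,2]]
V=[]
for n,r in(("top",(180,250,85,165)),("scene",(255,335,310,370))):
    i,K,T=cam(n); hsv=cv2.cvtColor(i,cv2.COLOR_RGB2HSV); m=((hsv[...,1]<70)).astype(np.uint8)
    k=np.zeros_like(m); k[r[0]:r[1],r[2]:r[3]]=1; m*=k
    _,l,s,_=cv2.connectedComponentsWithStats(m); m=(l==1+np.argmax(s[1:,4])).astype(np.uint8)
    print(n,m.sum()); V.append((cv2.resize(m*255,None,fx=8,fy=8,interpolation=cv2.INTER_LINEAR)>127,K,T))
def cost(p,per=False):
    o=[]
    for k,(m,K,T) in enumerate(V):
        P=np.vstack([np.c_[p[0]+.055*np.cos(th),p[1]+.055*np.sin(th),0*th+z] for z in(.07,p[2])])
        h=cv2.convexHull(((proj(P,K,T)+.5)*8).astype(np.float32)).astype(np.int32)
        g=np.zeros(m.shape,np.uint8); cv2.fillConvexPoly(g,h,1); o.append(np.sum((g>0)^m)/m.sum())
    return o if per else sum(o)
VV=V
for sel in([0,1],[0],[1]):
    V=[VV[k] for k in sel]
    r=minimize(cost,[.512,.310,.04],method='Nelder-Mead',options=dict(initial_simplex=[[.512,.31,.04],[.517,.31,.04],[.512,.315,.04],[.512,.31,.035]])); print(sel,r.x,cost(r.x,True))
E
python3 pan.py
```

```text
top 1324
scene 1349
[0, 1] [0.51368383 0.31227641 0.04299171] [np.float64(0.028744451789592975), np.float64(0.030563536935767913)]
[0] [0.51277995 0.31327527 0.04082817] [np.float64(0.018403531967135706)]
[1] [0.51505682 0.31187947 0.04453171] [np.float64(0.021607655945870795)]
```

Pan centre is (0.5137, 0.3123). The grip on the fine screen is good (12 mm), so I place it, check it with the wrist camera, then pick the green one after a close measurement.

```bash
cat >> h.py <<'E'
PAN=np.array([.5137,.3123])
def place(zorg,yaw,gr,name=None,op=.45):   # gr: tip height above part origin; zorg seated origin height
    q=quat(yaw); zt=zorg+gr-TIP; move_pose([*PAN,zt+.045],q)
    movel([*PAN,zt+.012],v=.12); hit=movel([*PAN,zt-.004],v=.03,until_force=6)
    print("place hit",hit,"z err",get_tcp_pos()[2]-zt,get_ft_force().round(1)); command_gripper(op); print("z err",get_tcp_pos()[2]-zt)
    movel([*PAN,zt+.10],v=.2)
    if name:
        img,K,T=cam("wrist"); print("check",name,bar(img,name,zorg+.04,K,T)[:3]); return img
def look(c,yaw,name,z=.04):
    move_pose([*c,.20],quat(yaw)); img,K,T=cam("wrist"); r=bar(img,name,z,K,T); print(name,r[:3],get_time()); return r
E
python3 - <<'E'
from h import *
i=place(.062,-.6,.019,'fine'); print(get_time())
c,y,_,_=look([.4507,.1277],.48-np.pi/2,'medium')
cv2.imwrite("pics/w5.png",np.hstack([i,cam("wrist")[0]])[...,::-1][:, :])
E
python3 -c "
import cv2;a=cv2.imread('pics/w5.png');cv2.imwrite('pics/w5.png',cv2.resize(a,(800,300)))"
```

```text
place hit True z err 0.00012598700503817228 [0.1 0.7 2.3]
z err -0.0007029927493570273
check fine (array([0.51355526, 0.31126974]), np.float64(0.9793424572798632), [np.float64(0.0112648123476101), np.float64(0.09952020792899488)])
56.2417
medium (array([0.45047893, 0.12346691]), np.float64(0.45819480662626805), [np.float64(0.09901396772084466), np.float64(0.010944437875393944)]) 57.1083
```

View pics/w5.png

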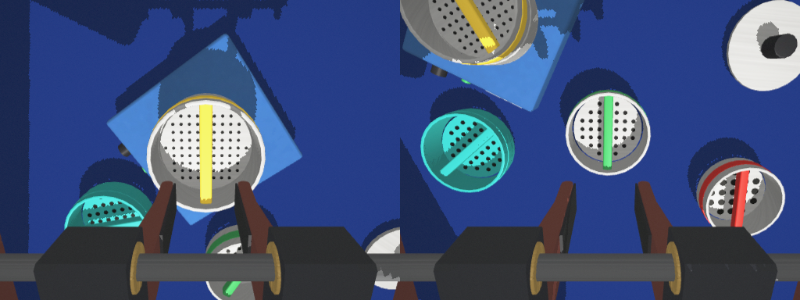

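The fine screen is seated (height error under 1 mm, 1 mm off centre). Next come medium and coarse.

```bash
python3 - <<'E'
from h import *
pick([.4505,.1235],.458-np.pi/2,.019)
a=place(.104,-.6,.019,'medium')
c,y,_,_=look([.4527,-.0895],.526-np.pi/2,'coarse')
cv2.imwrite("pics/w6.png",cv2.resize(np.hstack([a,cam("wrist")[0]])[...,::-1],(800,300)))
E
```

```text
pick w 11.931419035600937 11.62862971277476 59.975
place hit True z err 0.00010228678158688553 [ 0.2 -0.5  2.9]
z err -0.0007078107417019947
check medium (array([0.5143245 , 0.31169498]), np.float64(0.9657917716313454), [np.float64(0.0993101193732621), np.float64(0.010548868057860816)])
coarse (array([ 0.452463  , -0.09274551]), np.float64(0.5345663591705598), [np.float64(0.010897648964142914), np.float64(0.09772410544422352)]) 64.5417
```

View pics/w6.png

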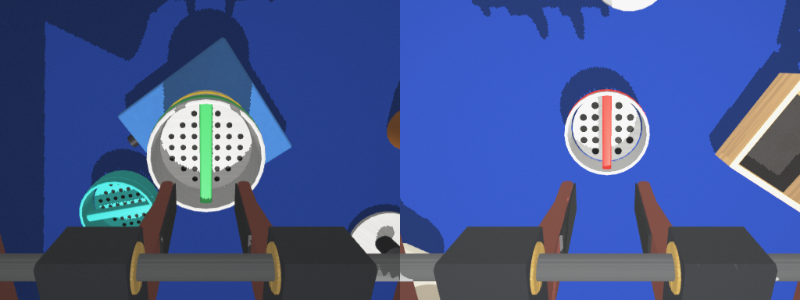

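```bash
python3 - <<'E'
from h import *
pick([.4525,-.0927],.5346-np.pi/2,.019)
a=place(.146,-.6,.019,'coarse')
move_pose([.644,-.010,.20],quat(0)); img,K,T=cam("wrist"); np.savez("cov.npz",K=K,T=T); print(get_time())
hsv=cv2.cvtColor(img,cv2.COLOR_RGB2HSV); k=(hsv[...,2]<60).astype(np.uint8)
cv2.imwrite("pics/w7.png",cv2.resize(np.hstack([a,img])[...,::-1],(800,300)))
cv2.imwrite("pics/w7c.png",cv2.resize(img[70:270,160:360][...,::-1],(600,600),interpolation=cv2.INTER_CUBIC))
E
```

```text
pick w 11.472288002918674 11.65390790548389 67.4083
place hit True z err 0.00011286623766512682 [-0.9  0.3  4.1]
z err -0.0006619657794713629
check coarse (array([0.51434221, 0.31174516]), np.float64(0.9792819252584435), [np.float64(0.010545280830238188), np.float64(0.09927087873092375)])
72.4833
```

View pics/w7c.png

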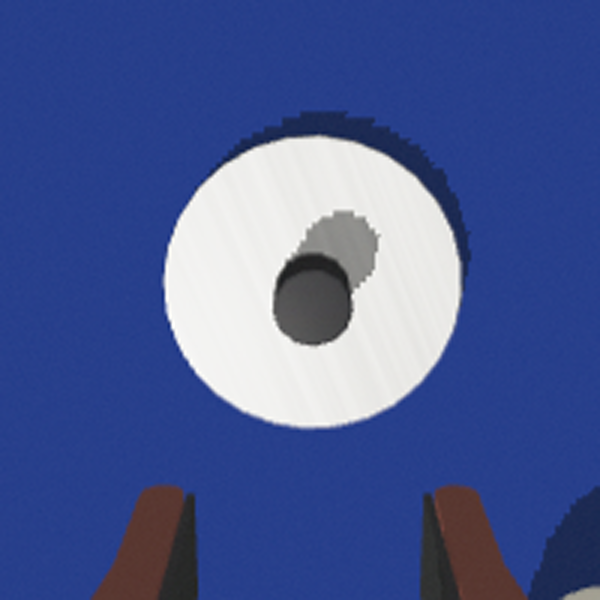

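View pics/w7.png

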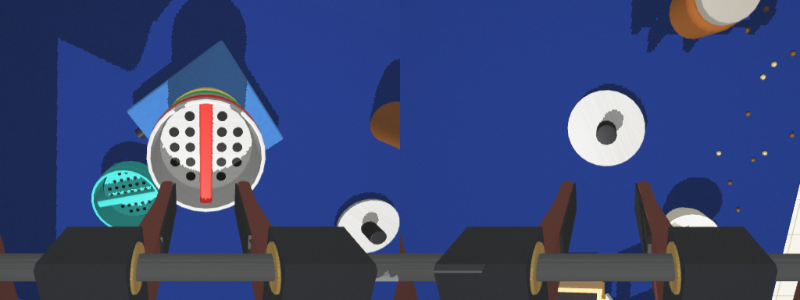

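Coarse is seated. The cover's disc is centred at crop (312,281) and the top of its knob at (313,306). I convert both and compare them.

```bash
python3 - <<'E'
from h import *
d=np.load("cov.npz"); a=p2w((264.2,163.8),.014,d['K'],d['T'])[0]; b=p2w((264.3,172),.044,d['K'],d['T'])[0]; print(a,b)
assert np.linalg.norm(a-b)<.006
pick((a+b)/2,0,.018,op=.6,vz=.06)
place(.188,0.0,.018,op=.6)
p=get_tcp_pos(); print(get_grip_width()); 
move_pose([.42,.15,.35],quat(0)); wait(.3)
w=cam("scene")[0]; t=cam("top")[0]
cv2.imwrite("pics/end.png",np.hstack([cv2.resize(w[60:330,140:440],(400,360)),cv2.resize(t[90:300,85:400],(400,360))])[...,::-1])
print(get_time(),get_ft_force())
E
```

```text
[ 0.64537674 -0.01046413] [ 0.64536521 -0.01215118]
pick w 27.440785014218225 27.816046518072 76.3083
place hit True z err -0.00023465292277113914 [0.1 0.  3.8]
z err -0.0012185313144540688
0.6006716550345838
80.9833 [0.04698289 0.38604919 0.08721374]
```

View pics/end.png

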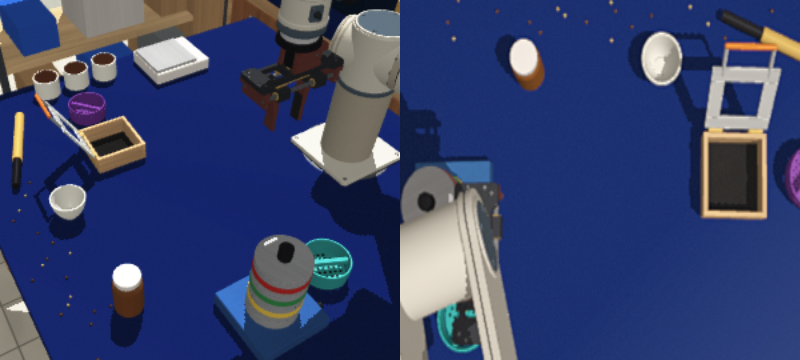

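The stack stands straight in the order yellow, green, red, cover. The lid is open, the jar and bowl are in place, and the arm is clear, so I hand in.

```bash
python3 -c "
from station import *
job_done(); print(get_time())"
```

```text
the job is handed in; nothing more can be done
the job is handed in; nothing more can be done
```

The lid is open past vertical and the stack is built on the shaker pan in order: fine, medium, coarse, cover. I handed the job in at about 81 s of the 128 s; no verdict is reported.

- **Failed attempts on the lid:** my first swing failed because the fingertips sit about 20 mm behind the reported TCP, contrary to the tool description. A second pinch at the same depth slipped too. I found the offset by touching the table, corrected every grasp for it, and the swing then worked.
- **Seating checks:** with each part pressed down, its height was within 0.3 mm of the seated value. Wrist views put the three screens within about 1 mm of each other's axis. I did not measure the cover's centring after release; it only looks level and centred in the last picture.
- **Last picture:** the stack is straight, the lid is open, the jar and bowl look unmoved, and the arm is clear. I judged the lid angle by eye and did not measure the jar and bowl again.
- **Disagreement:** the top camera placed the green and red screens 3–4 mm away from the wrist view. I used the wrist values.

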